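# Clear a spice jar off the tin rack and slide both tins down to the back stop

## Robot

A 7-joint arm with a two-finger parallel gripper is mounted at the origin on a cart in front of the work surface, level with it; the furniture and walls round the work are solid. World frame = base frame: x ahead of the robot, y to its left, z up, the work surface at z = 0. Lengths are in m, angles in rad, forces in N, time in s.
With the tool pointing down it reaches from about 0.4 to 0.85 m from the base axis. Payload 6.9 kg.
Tool frame: the origin (TCP) lies midway between the tips of the shut fingers; the grasp point (between the pads) lies 19 mm behind it; z points along the fingers, y is the line along which they close (so a half turn about z gives the same grasp; the last joint's range is limited). The gripper opens to 85 mm and grips with 20 to 120 N. Pads are 22 mm wide; open, the fingers measure 114 mm over their backs; the gripper's body (76 mm by 85 mm) begins 54 mm behind the grasp point. The pads swing forward as they close: fully open they stand 13 mm farther back than shut.
Start: joints at [1.26, 0.507, -0.238, 1.5, 0.126, 1.149, -0.155], TCP at [0.253, -0.571, 0.231] pointing down, gripper open.
Joint ranges: [-3.08, 3.08], [-0.24, 2.05], [-1.43, 1.35], [0, 2.5], [-1.52, 4.66], [0.17, 1.96], [-2.89, 2.89]. Speed limits (rad/s): [2.39, 2.39, 3.14, 3.14, 3.14, 3.14, 3.14].

## Interface

Orientations are given as a rotation vector (axis times angle).
In Python, from plant import bot gives the robot as it stands.
- The arm moves only by the tool apply_moves, never from a script. Its arguments are lists of equal length, an entry for each row: "travel": the shift along the tool's x, y, z in m, a list of three; "yaw": the turn about the tool's z in rad. A call has 1 to 12 rows; each row is the pose to reach, as a shift and turn from the pose commanded when the call began, along the tool's axes at that moment; what a row does not reach only later rows make up. A row lasts 1/10 s, in which the tool goes at most 50 mm and 8.59 degrees, less where a joint would pass 70% of its speed; a pose out of reach is approached as far as the arm can. A call with a gripper value outside its range is refused whole. "claw" is the closure, from -1 (fully open) to 1 (shut), so that 0 is half open, set as the call begins (left out, the last holds). The fingers move at their own pace and stop on an object; "newtons" is the grip in N (left out, the last holds). Time passes only in rows, so rows that repeat a pose let the fingers close. It gives the time, the measured TCP pose, the force, the opening and the grip force at its end, in the units of the state.
- bot.state(): the state, without advancing time (a new reading comes with each control period).
- bot.grab_frame(name): name is "side" or "top" or "wrist"; returns the picture (480x640x3 uint8, red, green, blue); there is no depth.
- bot.calibration(name): a dict with "fx", "fy", "cx", "cy" (pixels), "origin" and "rotation" of the camera in the world. Camera axes: x right, y up, looking along -z (the intrinsics and any distortion apply to the point x, -y, -z); pixel columns grow to the right and rows downward; lengths in m; the calibration is good to about 2 mm. The wrist camera is an equidistant fisheye: a pixel r from the principal point sees the ray r / f radians off the axis. A picture is of the moment at which its call begins: read the wrist's pose just before it. calibration takes no time and is no camera call; for the wrist camera it gives the pose at the moment of the call.
- bot.finish_job(): hands the job in; it is judged then, once.
The state is a dict: "clock": time; "joint_positions": joint angles; "joint_vel": joint speeds; "effort": joint torques, N m; "tool_pos": TCP position; "tool_rot": TCP orientation; "contact_force": force on the tool from outside, world axes, zero at the start; "torque": the same for the moment, N m; "gripper_width": opening from 0.0 (shut) to 1.0 (fully open); "gripper_force": force on a finger pad.
Only numpy, scipy, OpenCV 4.12 (cv2) and the standard library are available. Lean on these libraries where they do the work, as an engineer would, in place of code of your own. Each camera call takes 0.05 s, during which the arm holds its last target. There are 200 camera calls.

## Task

A spice jar has been left in one lane of the sloping tin rack. Lift the jar out, keeping it upright, and stand it on the bare worktop or draining board, clear of the rack, and gently slide the two flat tins down the slope, one in each lane, until each rests against the back stop. Push the tins along the rack, do not lift or tip them, and leave the other things where they are.

Things in the scene. Friction and masses are not known exactly. Their poses are not given: they have to be found in the camera images.
- rack: Low tin rack of light wood, 205 mm wide, 318 mm long, fixed. Origin on the worktop under its middle; x away from the robot, y down the lanes (about to the robot's left), z up. y -0.155 to -0.005: level landing, top 41 mm high, undivided, open at the y = -0.155 end; y -0.005 to 0.155: floor slopes down 0.165 rad to the back stop. Side rails 4 mm thick, 16 mm above the floor, on both long sides.
- tray: The rack's sloping part. Origin on its floor, at the middle of the back stop's inner face (rack 0, 0.155, 0.014); x as the rack's, y down the slope (slope top at y = -0.162), z square to the floor. Stop 36 mm high. A steel divider at x = 0, 5 mm thick, 16 mm high, from y = -0.152 to the stop, makes two lanes 96 mm wide. Friction holds tins and jar still on the slope.
- lane_near (a point): Lower end of the lane nearer the robot: the point on the floor, on the lane's centre line, at the back stop (tray x = -0.0505, y = 0). A tin touching the stop has its origin 43 mm up the slope from here.
- lane_far (a point): The same for the lane farther from the robot (tray x = +0.0505, y = 0). Mind the wall cupboard above and behind: its underside is 0.57 m over the worktop, its front at about world x = 0.66, its door handle at 0.63 (0.63 m up). The house wall is at the left, about world y = 0.33.
- tin_low: Flat round food tin, 86 mm diameter, 40 mm high, 0.16 to 0.33 kg, too wide to grasp. Origin at the centre of its underside, z up through its lid. Starts flat on the slope, part way down one lane (either one; about tray y = -0.105).
- tin_high: The second tin, same size and weight range. Origin at the centre of its underside, z up. Starts on the level landing, about midway between the two lanes (rack x -0.03 to 0.03, y -0.105 to -0.085).
- jar: Glass spice jar, 106 mm high; body 42 mm across, round cap (85 to 106 mm up) 45 mm, 0.11 kg. Origin at the centre of its underside, z along its axis. Starts standing square to the slope (leaning 9.5 degrees) in the lane without the low tin, about tray y = -0.105. The surface beyond the landing's open end (about rack x = 0, y = -0.205; bare worktop) is kept clear.
- mug: Bystander: patterned mug, 92 x 127 mm, 95 mm high, handle along its -y; origin under its middle.
- timer: Bystander: round kitchen timer, 65 mm diameter, 58 mm high, behind the rack; origin under its middle.
- creamer: Bystander: small steel milk jug, 57 x 74 mm, 65 mm high; origin under its middle.
- garlic: Bystander: garlic bulb, 50 mm; origin under its middle.

How it is judged:
At the end, for the whole second after the job is handed in: Each lane holds one tin, flat on the sloping floor and at rest, within 4 mm of the back stop; the spice jar stands upright (within 6 degrees), at rest, on the worktop or draining board, with its middle outside the rack's outline (y of each of tin_low, tin_high in the frame of tray above -0.0475 m and z of tin_low in the frame of tray between -0.004 and 0.004 m and angle between the z axis of each of tin_low, tin_high and the z axis of tray, either way round below 0.06 rad and linear speed of each of tin_low, tin_high, jar below 0.01 m/s and z of tin_high in the frame of tray between -0.004 and 0.004 m and ((x of tin_low in the frame of tray below -0.04 m and x of tin_high in the frame of tray above 0.04 m) or (x of tin_low in the frame of tray above 0.04 m and x of tin_high in the frame of tray below -0.04 m)) and angle between jar's own z axis and vertical below 0.1 rad and height (world z) of jar between -0.01 and 0.02 m and (x of jar in the frame of rack below -0.115 m or x of jar in the frame of rack above 0.115 m or y of jar in the frame of rack below -0.165 m or y of jar in the frame of rack above 0.175 m)); the robot touches nothing.
It fails at once if the mug, timer, milk jug or garlic is moved by more than 2 cm (distance of any of mug, timer, creamer, garlic from where it was at the start of the episode above 0.02 m).
It fails at once if a tin is tipped by more than about 30 degrees (angle between any of tin_low, tin_high's own z axis and vertical above 0.55 rad).
It fails at once if a tin is lifted off the rack instead of being slid (underside more than 65 mm above the worktop) (height (world z) of any of tin_low, tin_high above 0.065 m).
It fails at once if a tin is rammed or pressed against the rack with more than 35 N (contact force between any of tin_low, tin_high and rack above 35 N).
It fails at once if the spice jar is tipped over (more than 40 degrees) (angle between jar's own z axis and vertical above 0.7 rad).
It also fails if it takes over 72 s, if anything falls off the work surface, if the arm or the gripper's body presses on something with over 40 N, if the wrist force passes 120 N, or if a joint passes its speed limit or range.

## Working session

There is one attempt and no reset: what is moved stays moved. The work goes in short steps, Python scripts to look and compute and a tool call to move; the robot and the scene stay as the last step left them, time stands still between calls to the robot, and variables do not carry over. Pictures are saved under pics/ and viewed, at most 10 in all, crops included, and the job is handed in when it is done.

Besides the shell and the picture viewer there is one more tool, called after "Request:" as name(argument=value, ...) on one line, values as JSON. apply_moves: Moves the arm, as the interface text tells. Its arguments: {"type":"object","properties":{"travel":{"type":"array"},"yaw":{"type":"array"},"claw":{"type":"number"},"newtons":{"type":"number"}},"required":["travel","yaw"]}

```bash
ls; mkdir -p pics; python3 - <<'E'
from plant import bot
import cv2,numpy as np
np.set_printoptions(precision=4,suppress=True)
s=bot.state(); print(s)
for n in("side","top"):
    cv2.imwrite(f"pics/{n}0.png",bot.grab_frame(n)[:,:,::-1]); print(n,bot.calibration(n))
E
```

```text
pics
{'clock': 0.0, 'joint_positions': array([ 1.2595,  0.5083, -0.2375,  1.5011,  0.1257,  1.1489, -0.1548]), 'joint_vel': array([-0.0009,  0.0011,  0.0017,  0.0013,  0.0018,  0.0018,  0.0001]), 'effort': array([  0.0005, -62.0586,  -2.1867, -24.9652,   0.0127,   0.0121,
        -0.    ]), 'tool_pos': array([ 0.2528, -0.5711,  0.2304]), 'tool_rot': array([-3.0719, -0.6497,  0.0006]), 'contact_force': array([ 0.4079,  0.337 , -0.6933]), 'torque': array([ 0.0074, -0.0571, -0.0053]), 'gripper_force': 0.0, 'gripper_width': 0.9987501339042663}
side {'fx': 445.74950902666774, 'fy': 445.74950902666774, 'cx': 328.6136862321733, 'cy': 235.60447624343354, 'origin': array([0.1021, 0.364 , 0.7195]), 'rotation': array([ 0.4219, -0.8347, -2.0768])}
top {'fx': 565.3960954681362, 'fy': 565.3960954681362, 'cx': 319.51512800889617, 'cy': 246.24547778063936, 'origin': array([ 0.366 , -0.0322,  1.1549]), 'rotation': array([ 0.1801, -0.1777, -1.6041])}
```

View pics/top0.png

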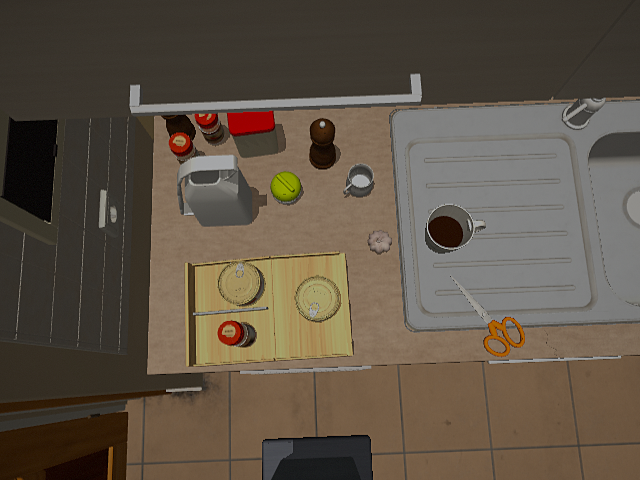

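View pics/side0.png

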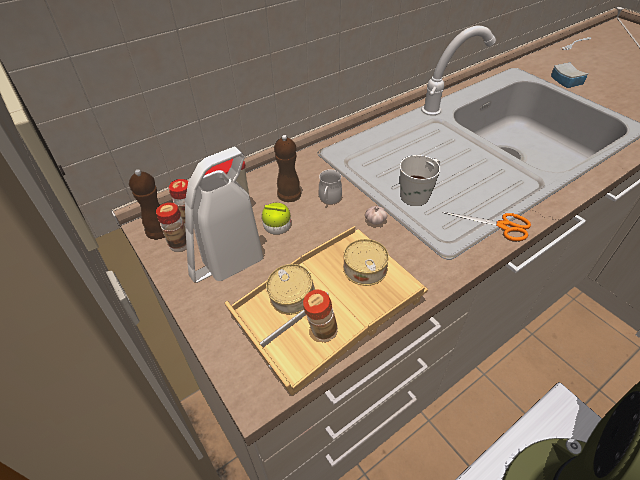

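The top view shows the jar (red cap near (231,332)) in the near lane. The low tin (239,283) is in the far lane and the high tin (318,299) is on the landing. The back stop is at the left and the bare worktop is beyond the landing, right of x≈353.

```bash
cat > h.py <<'E'
import cv2,numpy as np
from scipy.spatial.transform import Rotation as R
np.set_printoptions(precision=4,suppress=True)
def ray(c,u,v):
    d=np.array([(u-c["cx"])/c["fx"],-(v-c["cy"])/c["fy"],-1]); return np.array(c["origin"]),R.from_rotvec(c["rotation"]).apply(d)
def plane(c,u,v,z):
    o,d=ray(c,u,v); return o+d*(z-o[2])/d[2]
def proj(c,p):
    q=R.from_rotvec(c["rotation"]).inv().apply(np.array(p)-c["origin"]); return np.array([c["cx"]-c["fx"]*q[0]/q[2],c["cy"]+c["fy"]*q[1]/q[2]])
def tri(c1,p1,c2,p2):
    o1,d1=ray(c1,*p1);o2,d2=ray(c2,*p2)
    s=np.linalg.lstsq(np.c_[d1,-d2],o2-o1,rcond=None)[0]
    a,b=o1+s[0]*d1,o2+s[1]*d2; return (a+b)/2,np.linalg.norm(a-b)
E
python3 - <<'E'
from h import *; from plant import bot
ct,cs=bot.calibration("top"),bot.calibration("side")
P={}
for n,roi in(("top",(200,300,270,360)),("side",(290,280,345,345))):
    im=cv2.imread(f"pics/{n}0.png"); x0,y0,x1,y1=roi
    h=cv2.cvtColor(im,cv2.COLOR_BGR2HSV); m=(((h[...,0]<6)|(h[...,0]>172))&(h[...,1]>150)&(h[...,2]>80)).astype(np.uint8)
    k=np.zeros_like(m);k[y0:y1,x0:x1]=m[y0:y1,x0:x1]
    cs_=max(cv2.findContours(k,0,2)[0],key=cv2.contourArea); print(n,cv2.boundingRect(cs_),cv2.minEnclosingCircle(cs_)); P[n]=cs_
    if n=="top":
        h0=(h[...,0]>14)&(h[...,0]<32)&(h[...,1]>75)&(h[...,2]>120)
        w=h0.astype(np.uint8);w[:235]=0;w[380:]=0;w[:,:170]=0;w[:,370:]=0
        cw=max(cv2.findContours(w,0,2)[0],key=cv2.contourArea);q=cv2.approxPolyDP(cv2.convexHull(cw),5,True)[:,0];print(q.tolist(),cv2.minAreaRect(cw))
        g=cv2.GaussianBlur(cv2.cvtColor(im,6),(3,3),0)[240:375,170:370]
        g4=cv2.resize(g,None,fx=4,fy=4,interpolation=2)
        c=cv2.HoughCircles(g4,cv2.HOUGH_GRADIENT,1,150,param1=100,param2=25,minRadius=75,maxRadius=105)[0]
        print(c[:,:2]/4+[170,240],c[:,2]/4)
        v=cv2.resize(im[240:375,170:370],None,fx=4,fy=4,interpolation=2)
        for a in c: cv2.circle(v,(int(a[0]),int(a[1])),int(a[2]),(255,0,0),1)
        cv2.imwrite("pics/crop_top.png",v)
im=cv2.imread("pics/side0.png");cv2.imwrite("pics/crop_side.png",cv2.resize(im[220:400,215:445],None,fx=3.3,fy=3.3,interpolation=2))
E
```

```text
top (218, 321, 23, 24) ((229.8789825439453, 333.0764465332031), 12.76032543182373)
[[368, 235], [369, 364], [235, 370], [185, 365], [170, 235]] ((269.4999694824219, 302.5), (198.99996948242188, 134.99996948242188), 0.0)
[[240.875 282.125]] [23.825]
side (303, 290, 28, 23) ((316.5, 300.875), 13.528427124023438)
```

View pics/crop_top.png

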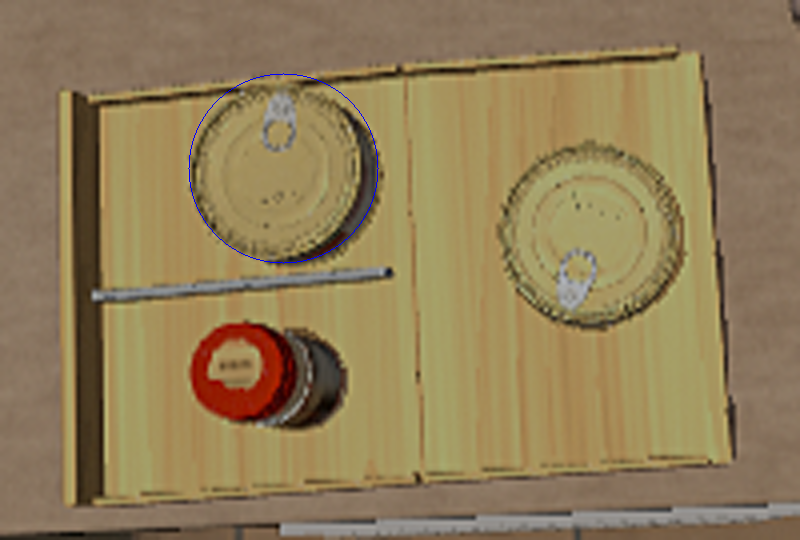

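View pics/crop_side.png

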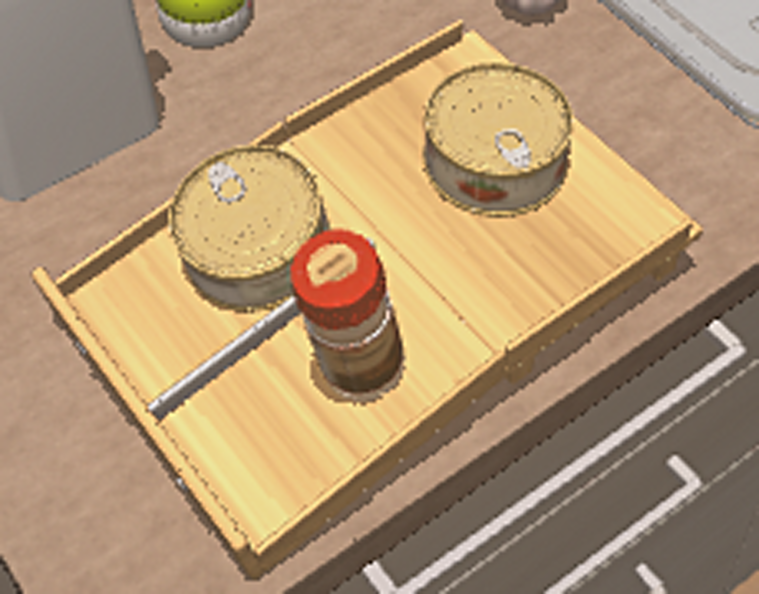

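The crops show these features:
- **Rack edges (top crop):** landing end edge (700,53)–(732,461), crease (406,68)–(418,483), stop base (102,107)–(105,497).
- **Divider (top crop):** (97,296)–(390,272).
- **Tin lids (top crop):** about (277,172) for the low tin and (592,234.5) for the high tin.
- **Jar cap:** about (238,371) in the top crop and (338,270) in the side crop.

```bash
cat >> h.py <<'E'
A=.165;C,S=np.cos(A),np.sin(A)
def tray2rack(p): x,y,z=p; return np.array([x,.155+y*C+z*S,.014-y*S+z*C])
E
python3 - <<'E'
from h import *; from plant import bot
ct,cs=bot.calibration("top"),bot.calibration("side")
T=lambda u,v:(170+u/4,240+v/4); Sd=lambda u,v:(215+u/3.3,220+v/3.3)
# rack-frame features, top view
F=[((700,53),(.1025,-.155,.041)),((732,461),(-.1025,-.155,.041)),
((97,296),tray2rack((0,-.0,.016))),((390,272),tray2rack((0,-.152,.016)))]
W=[];K=[]
for px,k in F: W.append(plane(ct,*T(*px),k[2])[:2]);K.append(np.array(k)[:2])
W,K=np.array(W),np.array(K)
mw,mk=W.mean(0),K.mean(0); a=np.sum((K-mk)[:,0]*(W-mw)[:,1]-(K-mk)[:,1]*(W-mw)[:,0]); b=np.sum((K-mk)*(W-mw))
th=np.arctan2(a,b); Rz=R.from_euler("z",th).as_matrix(); t=mw-Rz[:2,:2]@mk
print("rack",t,th); print("resid",W-(K@Rz[:2,:2].T+t))
inv=lambda p:Rz.T@(np.array(p)-[*t,0])
for n,px in dict(crease_f=(406,68),crease_n=(418,483)).items(): print(n,inv(plane(ct,*T(*px),.041)))
for n,px in dict(stop_f=(102,107),stop_n=(105,497)).items(): print(n,inv(plane(ct,*T(*px),.014)))
for n,px,sp,z in(("high",(592,234.5),(498,122),.081),("low",(277,172),(248,213),.0707),("cap",(237.5,371),(337,263),.1345)):
    p=plane(ct,*T(*px),z); q,e=tri(ct,T(*px),cs,Sd(*sp)); print(n,"plane",p,"rack",inv(p),"tri",q,e,"rack",inv(q))
for n,uv,z in(("stop corner",(0,0),0),):pass
for k in [(-.1025,-.155,.057),(.1025,-.155,.041)]: print(((proj(cs,Rz@np.array(k)+[*t,0])-[215,220])*3.3))
np.savez("rack.npz",t=t,th=th)
c=bot.calibration("wrist");print(c)
print(R.from_rotvec(bot.state()["tool_rot"]).as_matrix())
E
```

```text
rack [0.5011 0.064 ] 0.025141040645502655
resid [[-0.0013  0.002 ]
 [ 0.0013  0.0018]
 [ 0.0004 -0.0027]
 [-0.0004 -0.0011]]
crease_f [ 0.1034 -0.0048  0.041 ]
crease_n [-0.1016 -0.0011  0.041 ]
stop_f [0.0992 0.1543 0.014 ]
stop_n [-0.0974  0.156   0.014 ]
high plane [ 0.5112 -0.0286  0.081 ] rack [ 0.0078 -0.0928  0.081 ] tri [ 0.5128 -0.0282  0.0723] 0.0011791595906179531 rack [ 0.0094 -0.0924  0.0723]
low plane [0.5493 0.1229 0.0707] rack [0.0497 0.0577 0.0707] tri [0.5498 0.1233 0.0645] 0.0015413912965414368 rack [0.0502 0.0581 0.0645]
cap plane [0.4491 0.1322 0.1345] rack [-0.0502  0.0696  0.1345] tri [0.4488 0.1317 0.1374] 0.0003589064841384611 rack [-0.0506  0.069   0.1374]
[710.8806 206.813 ]
[474.3486  24.0379]
{'fx': 371.64829954431775, 'fy': 371.64829954431775, 'cx': 322.5310178735801, 'cy': 236.4031590082938, 'origin': array([ 0.3126, -0.5448,  0.3723]), 'rotation': array([-0.2312,  0.1526, -1.1472])}
[[ 0.9144  0.4048 -0.0007]
 [ 0.4048 -0.9144  0.0014]
 [-0.     -0.0015 -1.    ]]
```

Request:
apply_moves(travel=[[0.03,-0.037,0],[0.062,-0.075,0],[0.093,-0.112,0],[0.124,-0.15,0],[0.155,-0.188,0],[0.186,-0.225,0],[0.217,-0.263,0],[0.248,-0.3,0],[0.279,-0.338,0],[0.31,-0.376,0],[0.34,-0.412,0],[0.37,-0.449,0]], yaw=[-0.08,-0.16,-0.24,-0.32,-0.4,-0.48,-0.56,-0.64,-0.72,-0.8,-0.88,-0.96], claw=-1, newtons=25)

```text
clock: 1.3
tool_pos: [0.4095, -0.0095, 0.2314]
tool_rot: [2.423, 1.999, -0.0]
contact_force: [2.2, -1.1, 0.3]
gripper_width: 1.003
gripper_force: 0.0
```

```bash
cat >> h.py <<'E'
_r=np.load("rack.npz") if __import__("os").path.exists("rack.npz") else None
def go(x,y,z,tray=False):
    "rack (or tray) point for the TCP -> travel, yaw from the present pose"
    from plant import bot
    s=bot.state(); p=np.array([x,y,z])
    if tray:p=tray2rack(p)
    th=float(_r["th"]); w=R.from_euler("z",th).apply(p)+[*_r["t"],0]
    M=R.from_rotvec(s["tool_rot"]).as_matrix(); yaw=np.arctan2(M[1,0],M[0,0])
    print("now",s["tool_pos"],"f",s["contact_force"],"w",s["gripper_width"],"-> world",w,"travel",M.T@(w-s["tool_pos"]),"yaw",-(np.pi/2+th-yaw))
E
python3 -c "
from h import *
go(-.0505,.0672,.231)"
```

```text
now [ 0.4095 -0.0095  0.2314] f [ 2.2474 -1.1412  0.3066] w 1.0027469139101697 -> world [0.4489 0.1299 0.231 ] travel [0.1443 0.0122 0.0003] yaw -0.2164002383454553
```

Request:
apply_moves(travel=[[0.04,0.003,0],[0.08,0.006,0],[0.115,0.009,0],[0.144,0.012,0],[0.144,0.012,0],[0.144,0.012,0],[0.144,0.012,0]], yaw=[-0.07,-0.14,-0.19,-0.216,-0.216,-0.216,-0.216])

```text
clock: 2.0
tool_pos: [0.4487, 0.1266, 0.231]
tool_rot: [2.199, 2.244, -0.002]
contact_force: [-0.1, -0.2, 0.0]
gripper_width: 1.001
gripper_force: 0.0
```

```bash
python3 -c "
from h import *
from plant import bot
go(-.0505,.0672,.097)
cv2.imwrite('pics/w1.png',bot.grab_frame('wrist')[:,:,::-1])"
```

```text
now [0.4487 0.1266 0.231 ] f [-0.1138 -0.1576  0.0149] w 1.0011904846605755 -> world [0.4489 0.1299 0.097 ] travel [0.0034 0.0004 0.134 ] yaw -0.004667613528932302
```

View pics/w1.png

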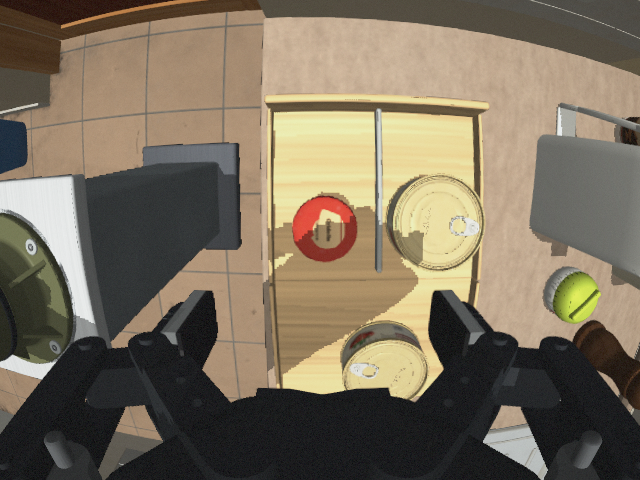

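The wrist view shows the cap (325,228) centred between the fingers and the right finger clear of the tins. I'll descend and grip.

Request:
apply_moves(travel=[[0.003,0,0.04],[0.003,0,0.08],[0.003,0,0.11],[0.003,0,0.134],[0.003,0,0.134],[0.003,0,0.134]], yaw=[-0.005,-0.005,-0.005,-0.005,-0.005,-0.005])

```text
clock: 2.65
tool_pos: [0.4491, 0.1302, 0.0977]
tool_rot: [-2.192, -2.25, 0.001]
contact_force: [1.1, -0.1, 1.2]
gripper_width: 1.004
gripper_force: 0.0
```

Request:
apply_moves(travel=[[0,0,0],[0,0,0],[0,0,0],[0,0,0],[0,0,0],[0,0,0],[0,0,0],[0,0,0],[0,0,0],[0,0,0]], yaw=[0,0,0,0,0,0,0,0,0,0], claw=1, newtons=25)

```text
clock: 3.65
tool_pos: [0.4497, 0.1311, 0.0983]
tool_rot: [2.19, 2.25, 0.002]
contact_force: [-1.2, -0.2, 6.9]
gripper_width: 0.514
gripper_force: 24.6
```

Request:
apply_moves(travel=[[0,0,-0.01],[0,0,-0.03],[0,0,-0.06],[0,0,-0.09],[0,0,-0.11],[0,0,-0.12],[0,0,-0.12],[0,0,-0.12]], yaw=[0,0,0,0,0,0,0,0])

```text
clock: 4.45
tool_pos: [0.4486, 0.1304, 0.2167]
tool_rot: [-2.191, -2.251, 0.001]
contact_force: [0.5, 0.8, -1.7]
gripper_width: 0.511
gripper_force: 25.8
```

```bash
python3 -c "
from h import *
from plant import bot
go(.045,-.215,.219)
print(bot.state()['gripper_force'])
cv2.imwrite('pics/s2.png',bot.grab_frame('side')[100:400,180:500,::-1])"
```

```text
now [0.4486 0.1304 0.2167] f [ 0.4811  0.8128 -1.7027] w 0.5114139055437505 -> world [ 0.5515 -0.1498  0.219 ] travel [-0.2829  0.0953 -0.0022] yaw 0.0015993572831591862
25.790068209171295
```

View pics/s2.png

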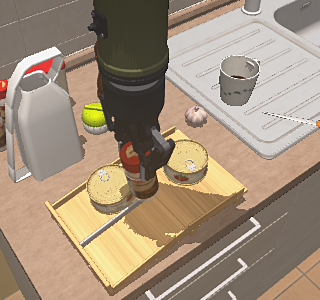

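The jar is held clear above the tins. I'll carry it to the clear spot beyond the landing, at rack x of about 0 to stay away from the garlic.

Request:
apply_moves(travel=[[-0.03,0.006,0],[-0.065,0.012,0],[-0.1,0.02,0],[-0.135,0.027,0],[-0.17,0.034,0],[-0.205,0.041,0],[-0.24,0.048,0],[-0.265,0.053,0],[-0.277,0.055,0],[-0.277,0.055,0],[-0.277,0.055,0]], yaw=[0,0,0,0,0,0,0,0,0,0,0])

```text
clock: 5.6
tool_pos: [0.5111, -0.1429, 0.2168]
tool_rot: [-2.188, -2.252, -0.001]
contact_force: [0.6, 1.0, -0.7]
gripper_width: 0.512
gripper_force: 25.8
```

Request:
apply_moves(travel=[[0,0,0.03],[0,0,0.06],[0,0,0.09],[0,0,0.115],[0,0,0.13],[0,0,0.138],[0,0,0.142],[0,0,0.142],[0,0,0.142]], yaw=[0,0,0,0,0,0,0,0,0])

```text
clock: 6.5
tool_pos: [0.512, -0.1443, 0.0761]
tool_rot: [2.19, 2.251, 0.001]
contact_force: [-1.0, 0.2, -0.3]
gripper_width: 0.513
gripper_force: 25.9
```

```bash
python3 -c "
from h import *
from plant import bot
go(.005,-.21,.07)
im=bot.grab_frame('top')[:,:,::-1];s=bot.grab_frame('side')[:,:,::-1]
cv2.imwrite('pics/j.png',np.hstack([cv2.resize(im[200:380,250:450],(400,360)),cv2.resize(s[100:300,280:480],(400,360))]))"
```

```text
now [ 0.512  -0.1443  0.0761] f [-0.974   0.2128 -0.3452] w 0.512785343586709 -> world [ 0.5114 -0.1458  0.07  ] travel [-0.0015 -0.0007  0.0061] yaw 0.0022413398029281772
```

View pics/j.png

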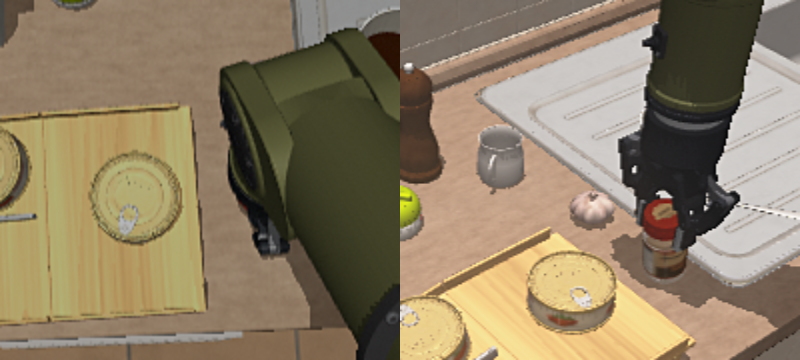

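The side view shows the jar just above the worktop, between the rack end and the board edge. I'll lower it to contact.

Request:
apply_moves(travel=[[0,0,0.002],[0,0,0.004],[0,0,0.006],[0,0,0.007],[0,0,0.007]], yaw=[0,0,0,0,0])

```text
clock: 7.1
tool_pos: [0.5119, -0.1448, 0.0697]
tool_rot: [2.19, 2.25, -0.0]
contact_force: [-3.5, -0.5, 16.0]
gripper_width: 0.516
gripper_force: 27.1
```

Request:
apply_moves(travel=[[0,0,-0.001],[0,0,-0.001],[0,0,-0.001],[0,0,-0.001],[0,0,-0.001],[0,0,-0.001],[0,0,-0.001],[0,0,-0.001]], yaw=[0,0,0,0,0,0,0,0], claw=-0.5)

```text
clock: 7.9
tool_pos: [0.5115, -0.1446, 0.0693]
tool_rot: [-2.191, -2.251, -0.0]
contact_force: [0.3, -0.2, 0.4]
gripper_width: 0.748
gripper_force: 0.0
```

Request:
apply_moves(travel=[[0,0,-0.01],[0,0,-0.03],[0,0,-0.06],[0,0,-0.09],[0,0,-0.12],[0,0,-0.13],[0,0,-0.13]], yaw=[0,0,0,0,0,0,0])

```text
clock: 8.6
tool_pos: [0.5123, -0.1446, 0.2011]
tool_rot: [2.189, 2.249, 0.002]
contact_force: [0.3, -0.2, -0.6]
gripper_width: 0.745
gripper_force: 0.0
```

```bash
python3 -c "
from h import *
go(.0505,-.17,.08,True)
go(.0505,-.17,.008,True)"
```

```text
now [ 0.5123 -0.1446  0.2011] f [ 0.338  -0.1509 -0.6174] w 0.7447589003571011 -> world [0.5516 0.0657 0.1208] travel [0.2093 0.0447 0.0801] yaw 0.0016596062107483434
now [ 0.5123 -0.1446  0.2011] f [ 0.338  -0.1509 -0.6174] w 0.7447589003571011 -> world [0.5519 0.0539 0.0498] travel [0.1976 0.0444 0.1512] yaw 0.0016596062107483434
```

Request:
apply_moves(travel=[[0.04,0.01,0],[0.085,0.02,0],[0.13,0.031,0],[0.165,0.039,0],[0.187,0.0445,0.02],[0.187,0.0445,0.06],[0.187,0.0445,0.1],[0.187,0.0445,0.13],[0.187,0.0445,0.145],[0.187,0.0445,0.151],[0.187,0.0445,0.151],[0.187,0.0445,0.151]], yaw=[0,0,0,0,0,0,0,0,0,0,0,0], claw=0)

```text
clock: 9.8
tool_pos: [0.5511, 0.0437, 0.0487]
tool_rot: [2.191, 2.251, 0.001]
contact_force: [-0.4, -0.1, 0.4]
gripper_width: 0.497
gripper_force: 0.0
```

```bash
python3 -c "
from h import *
from plant import bot
go(.0505,-.0915,.01,True)
im=bot.grab_frame('top')[:,:,::-1];s=bot.grab_frame('side')[:,:,::-1]
cv2.imwrite('pics/k.png',np.hstack([cv2.resize(im[230:380,175:425],(400,240)),cv2.resize(s[130:370,210:450],(400,400))[:240]]) if 0 else np.vstack([cv2.resize(im[230:380,175:425],(500,300)),cv2.resize(s[130:310,230:530],(500,300))]))"
```

```text
now [0.5511 0.0437 0.0487] f [-0.3995 -0.098   0.4362] w 0.4973784806393779 -> world [0.5499 0.1316 0.0389] travel [0.0879 0.0012 0.0098] yaw 0.0019617876356476938
```

View pics/k.png

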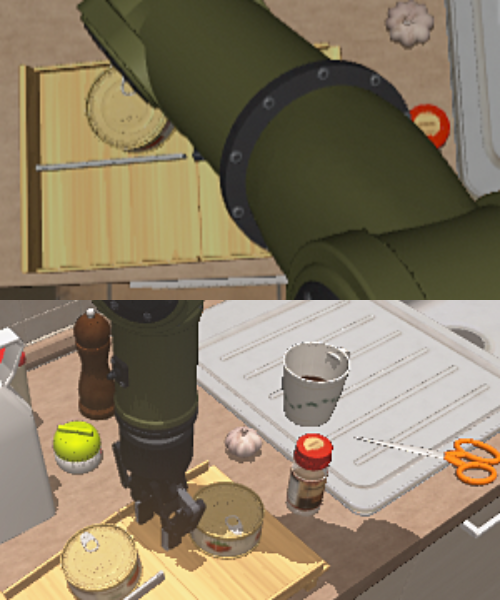

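The jar stands upright on the worktop and the fingers are between the tins, behind the low tin. I'll push gently.

Request:
apply_moves(travel=[[0.006,0,0],[0.012,0,0],[0.018,0,0],[0.024,0,0.0],[0.03,0.0,0.001],[0.036,0,0.002],[0.042,0,0.003],[0.048,0,0.004],[0.054,0,0.005],[0.06,0,0.006],[0.066,0,0.007],[0.07,0,0.0075]], yaw=[0,0,0,0,0,0,0,0,0,0,0,0])

```text
clock: 11.1
tool_pos: [0.5489, 0.1144, 0.0406]
tool_rot: [-2.19, -2.251, -0.0]
contact_force: [-0.5, -0.3, -0.6]
gripper_width: 0.495
gripper_force: 0.6
```

Request:
apply_moves(travel=[[0.002,0,0.0003],[0.004,0,0.0006],[0.006,0,0.001],[0.008,0,0.0013],[0.01,0,0.0016],[0.011,0,0.0017]], yaw=[0,0,0,0,0,0])

```text
clock: 11.7
tool_pos: [0.5487, 0.1248, 0.039]
tool_rot: [-2.191, -2.251, -0.0]
contact_force: [0.1, -1.5, -0.5]
gripper_width: 0.503
gripper_force: 0.4
```

```bash
python3 -c "
from h import *
from plant import bot
go(.0505,-.0915,.01,True)
c=bot.calibration('wrist')
cv2.imwrite('pics/w2.png',bot.grab_frame('wrist')[:,:,::-1])"
```

```text
now [0.5487 0.1248 0.039 ] f [ 0.1169 -1.4916 -0.4755] w 0.502969949337165 -> world [0.5499 0.1316 0.0389] travel [0.0068 0.0014 0.0002] yaw 0.0019618198057149705
```

View pics/w2.png

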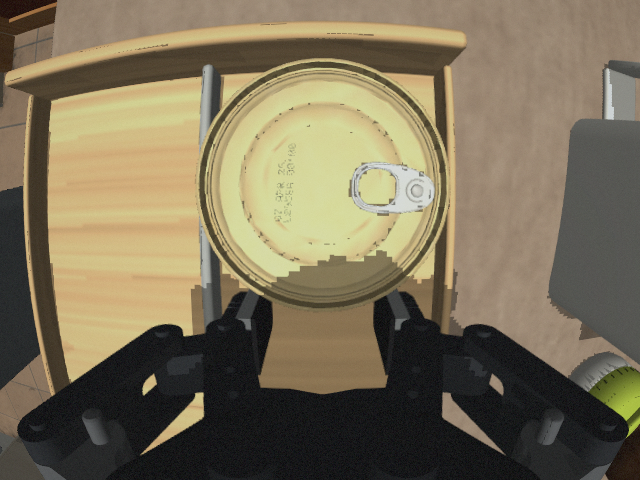

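The tin is cradled by both fingers and nearly at the stop. I'll finish in small force-checked steps.

Request:
apply_moves(travel=[[0.001,0,0],[0.002,0,0],[0.003,0,0],[0.004,0,0.0005],[0.005,0,0.0005]], yaw=[0,0,0,0,0])

```text
clock: 12.25
tool_pos: [0.5487, 0.1295, 0.0386]
tool_rot: [2.191, 2.251, 0.0]
contact_force: [-0.1, -1.4, 0.2]
gripper_width: 0.501
gripper_force: 0.6
```

Request:
apply_moves(travel=[[0.001,0,0],[0.001,0,0]], yaw=[0,0])

```text
clock: 12.45
tool_pos: [0.5485, 0.1308, 0.0386]
tool_rot: [-2.191, -2.251, -0.0]
contact_force: [0.6, 0.4, -0.4]
gripper_width: 0.501
gripper_force: 0.3
```

Request:
apply_moves(travel=[[0.001,0,0],[0.001,0,0]], yaw=[0,0])

```text
clock: 12.65
tool_pos: [0.5485, 0.1317, 0.0386]
tool_rot: [-2.191, -2.251, -0.0]
contact_force: [0.1, -1.2, -0.3]
gripper_width: 0.5
gripper_force: 0.3
```

Request:
apply_moves(travel=[[0.001,0,0],[0.001,0,0]], yaw=[0,0])

```text
clock: 12.85
tool_pos: [0.5485, 0.1327, 0.0386]
tool_rot: [-2.191, -2.251, -0.0]
contact_force: [-0.6, -0.4, -0.9]
gripper_width: 0.499
gripper_force: 0.3
```

Request:
apply_moves(travel=[[0.001,0,0],[0.001,0,0]], yaw=[0,0])

```text
clock: 13.05
tool_pos: [0.5485, 0.1337, 0.0386]
tool_rot: [-2.191, -2.251, -0.0]
contact_force: [0.3, 0.0, -0.4]
gripper_width: 0.499
gripper_force: 0.3
```

Request:
apply_moves(travel=[[0.0007,0,0],[0.0007,0,0]], yaw=[0,0])

```text
clock: 13.25
tool_pos: [0.5485, 0.1343, 0.0386]
tool_rot: [-2.191, -2.251, -0.0]
contact_force: [0.8, -1.0, -0.2]
gripper_width: 0.498
gripper_force: 0.4
```

Request:
apply_moves(travel=[[0.001,0,0],[0.001,0,0]], yaw=[0,0])

```text
clock: 13.45
tool_pos: [0.5484, 0.1346, 0.0385]
tool_rot: [2.191, 2.25, -0.001]
contact_force: [0.9, -2.7, -1.1]
gripper_width: 0.5
gripper_force: 1.2
```

Request:
apply_moves(travel=[[0.001,0,0],[0.001,0,0]], yaw=[0,0])

```text
clock: 13.65
tool_pos: [0.5484, 0.1349, 0.0384]
tool_rot: [2.192, 2.249, -0.003]
contact_force: [0.3, -5.0, -0.2]
gripper_width: 0.5
gripper_force: 2.2
```

```bash
python3 -c "
from h import *
from plant import bot
go(.0505,-.0915,.01,True)
im=bot.grab_frame('top')[:,:,::-1];cv2.imwrite('pics/t3.png',cv2.resize(im[240:375,170:370],None,fx=4,fy=4,interpolation=2))"
```

```text
now [0.5484 0.1349 0.0384] f [ 0.2985 -5.018  -0.2014] w 0.5004183101624634 -> world [0.5499 0.1316 0.0389] travel [-0.0033  0.0014 -0.0004] yaw 0.0008980596362566651
```

View pics/t3.png

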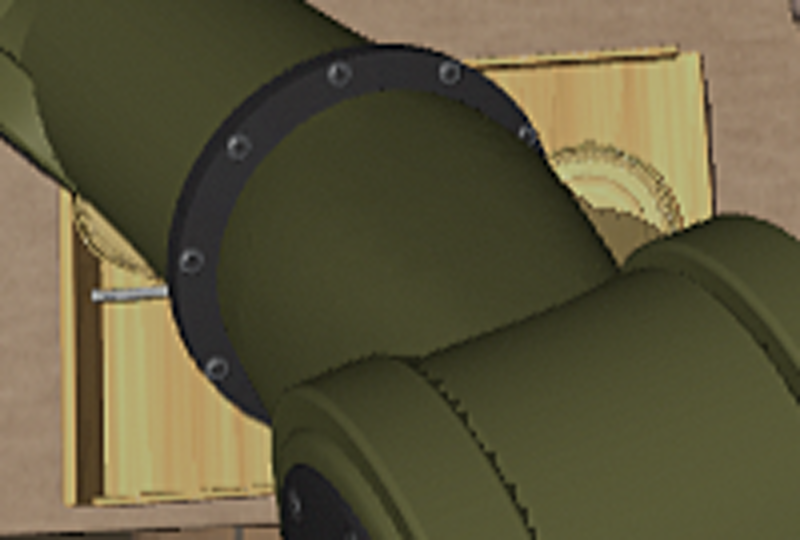

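The force rose to 5 N and the position stalled, so the low tin is against the stop. Contact came with the TCP about 45 mm behind the tin's centre. I'll retract and check the wrist joint before turning for the sideways push.

Request:
apply_moves(travel=[[-0.008,0,0],[-0.02,0,-0.005],[-0.02,0,-0.03],[-0.02,0,-0.06],[-0.02,0,-0.09],[-0.02,0,-0.09],[-0.02,0,-0.09]], yaw=[0,0,0,0,0,0,0])

```text
clock: 14.4
tool_pos: [0.5494, 0.1158, 0.1295]
tool_rot: [2.191, 2.25, 0.003]
contact_force: [-0.4, 0.4, 0.2]
gripper_width: 0.496
gripper_force: 0.0
```

```bash
python3 -c "
from h import *
from plant import bot
print(bot.state()['joint_positions'])
go(.070,-.0926,.13)"
```

```text
[ 0.1713  0.5737 -0.6607  1.808   0.4367  0.9081 -0.6597]
now [0.5494 0.1158 0.1295] f [-0.3654  0.3679  0.1651] w 0.4961292199104584 -> world [ 0.5734 -0.0268  0.13  ] travel [-0.1432  0.0202 -0.0005] yaw 0.0011687872450336645
```

Request:
apply_moves(travel=[[-0.013,0.002,-0.02],[-0.026,0.004,-0.02],[-0.039,0.006,-0.02],[-0.052,0.008,-0.02],[-0.065,0.01,-0.02],[-0.078,0.012,-0.02],[-0.091,0.014,-0.02],[-0.104,0.016,-0.02],[-0.117,0.018,-0.02],[-0.13,0.02,-0.02],[-0.143,0.02,-0.02],[-0.143,0.02,-0.02]], yaw=[-0.14,-0.28,-0.42,-0.56,-0.7,-0.84,-0.98,-1.12,-1.26,-1.4,-1.54,-1.57])

```text
clock: 15.6
tool_pos: [0.5722, -0.0288, 0.1469]
tool_rot: [0.041, -3.139, 0.0]
contact_force: [-0.1, 0.5, -0.9]
gripper_width: 0.503
gripper_force: 0.0
```

```bash
python3 -c "
from h import *
from plant import bot
go(.070,-.0926,.0487)
c=bot.calibration('wrist');im=bot.grab_frame('wrist')
g=cv2.GaussianBlur(cv2.cvtColor(im,cv2.COLOR_RGB2GRAY),(5,5),0)
cc=cv2.HoughCircles(g,cv2.HOUGH_GRADIENT,1,60,param1=100,param2=30,minRadius=40,maxRadius=130)[0][:5]
Rz=R.from_euler('z',float(_r['th']));M=R.from_rotvec(c['rotation'])
for u,v,r in cc:
    d=np.array([u-c['cx'],v-c['cy']]);a=np.hypot(*d);th=a/c['fx'];q=M.apply([np.sin(th)*d[0]/a,-np.sin(th)*d[1]/a,-np.cos(th)])
    out=[]
    for z in(.081,.061):
        p=c['origin']+q*(z-c['origin'][2])/q[2];out.append(Rz.inv().apply(p-[*_r['t'],0])[:2])
    print(u,v,r,out)
"
```

```text
now [ 0.5722 -0.0288  0.1469] f [-0.1221  0.5135 -0.892 ] w 0.5026868388219906 -> world [ 0.5734 -0.0268  0.0487] travel [-0.0015  0.0019  0.0982] yaw -4.711358257461132Traceback (most recent call last):
  File "<string>", line 8, in <module>
    Rz=R.from_euler('z',float(_r['th']));M=R.from_rotvec(c['rotation'])
                              ^^
NameError: name '_r' is not defined
```

```bash
cat >> h.py <<'E'
rk=_r
def wrist_circles(zs):
    from plant import bot
    c=bot.calibration('wrist');im=bot.grab_frame('wrist')
    g=cv2.GaussianBlur(cv2.cvtColor(im,cv2.COLOR_RGB2GRAY),(5,5),0)
    cc=cv2.HoughCircles(g,cv2.HOUGH_GRADIENT,1,60,param1=100,param2=30,minRadius=40,maxRadius=150)
    Rz=R.from_euler('z',float(rk['th']));M=R.from_rotvec(c['rotation'])
    for u,v,r in cc[0][:5]:
        d=np.array([u-c['cx'],v-c['cy']]);a=np.hypot(*d);th=a/c['fx'];q=M.apply([np.sin(th)*d[0]/a,-np.sin(th)*d[1]/a,-np.cos(th)])
        print((u,v,r),[Rz.inv().apply(c['origin']+q*(z-c['origin'][2])/q[2]-[*rk['t'],0])[:2] for z in zs])
E
python3 -c "
from h import *
wrist_circles((.081,.06))"
```

```text
(np.float32(323.5), np.float32(150.5), np.float32(72.2)) [array([ 0.0095, -0.0923]), array([ 0.0102, -0.0922])]
(np.float32(106.5), np.float32(156.5), np.float32(43.8)) [array([ 0.0071, -0.228 ]), array([ 0.0076, -0.2416])]
(np.float32(580.5), np.float32(201.5), np.float32(45.0)) [array([0.0345, 0.0821]), array([0.0377, 0.0997])]
(np.float32(244.5), np.float32(230.5), np.float32(117.5)) [array([ 0.0553, -0.1386]), array([ 0.0606, -0.1432])]
(np.float32(479.5), np.float32(200.5), np.float32(141.7)) [array([0.0366, 0.0018]), array([0.0399, 0.0113])]
```

Request:
apply_moves(travel=[[-0.0015,0.002,0.03],[-0.0015,0.002,0.06],[-0.0015,0.002,0.08],[-0.0015,0.002,0.092],[-0.0015,0.002,0.098],[-0.0015,0.002,0.098],[-0.0015,0.002,0.098]], yaw=[0,0,0,0,0,0,0])

```text
clock: 16.4
tool_pos: [0.5748, -0.0237, 0.0515]
tool_rot: [-0.041, 3.14, 0.0]
contact_force: [-0.1, 0.1, 0.0]
gripper_width: 0.501
gripper_force: 0.0
```

Request:
apply_moves(travel=[[0.005,0,0],[0.01,0,0],[0.015,0,0],[0.02,0,0],[0.025,0,0],[0.031,0,0],[0.037,0,0],[0.043,0,0],[0.049,0,0],[0.055,0,0],[0.06,0,0],[0.063,0,0]], yaw=[0,0,0,0,0,0,0,0,0,0,0,0])

```text
clock: 17.6
tool_pos: [0.5108, -0.0258, 0.0506]
tool_rot: [0.041, -3.141, 0.0]
contact_force: [2.7, 0.3, 2.3]
gripper_width: 0.501
gripper_force: 1.9
```

Request:
apply_moves(travel=[[0.002,0,0],[0.004,0,0],[0.006,0,0],[0.006,0,0],[0.006,0,0]], yaw=[0,0,0,0,0])

```text
clock: 18.1
tool_pos: [0.505, -0.026, 0.0504]
tool_rot: [0.041, -3.141, -0.0]
contact_force: [2.6, -0.3, 1.7]
gripper_width: 0.496
gripper_force: 1.4
```

```bash
python3 -c "
from h import *
go(-.0053,-.0926,.0487)
wrist_circles((.081,))"
```

```text
now [ 0.505  -0.026   0.0504] f [ 2.6448 -0.3331  1.6959] w 0.49627384079137193 -> world [ 0.4981 -0.0287  0.0487] travel [ 0.007  -0.0026  0.0017] yaw -4.711329766421898
(np.float32(322.5), np.float32(188.5), np.float32(123.9)) [array([-0.0492, -0.09  ])]
(np.float32(298.5), np.float32(128.5), np.float32(64.6)) [array([-0.0673, -0.0972])]
(np.float32(374.5), np.float32(158.5), np.float32(56.9)) [array([-0.0584, -0.0745])]
(np.float32(2.5), np.float32(332.5), np.float32(80.3)) [array([ 0.0137, -0.2437])]
(np.float32(364.5), np.float32(236.5), np.float32(69.9)) [array([-0.0342, -0.077 ])]
```

Request:
apply_moves(travel=[[-0.006,0,0],[-0.015,0,0],[-0.015,0,-0.03],[-0.015,0,-0.06],[-0.015,0,-0.09],[-0.015,0,-0.1],[-0.015,0,-0.1],[-0.015,0,-0.1]], yaw=[0,0,0,0,0,0,0,0])

```text
clock: 18.95
tool_pos: [0.5198, -0.0261, 0.1495]
tool_rot: [0.04, -3.14, 0.001]
contact_force: [-0.9, 0.1, -0.0]
gripper_width: 0.497
gripper_force: 0.0
```

```bash
python3 -c "
from h import *
go(-.0505,-.15,.15)
wrist_circles((.081,))"
```

```text
now [ 0.5198 -0.0261  0.1495] f [-0.8609  0.052  -0.0006] w 0.49716990049057797 -> world [ 0.4544 -0.0873  0.15  ] travel [ 0.067  -0.0595 -0.0004] yaw -4.711873125733313
(np.float32(323.5), np.float32(142.5), np.float32(60.5)) [array([-0.0472, -0.0899])]
(np.float32(492.5), np.float32(204.5), np.float32(131.8)) [array([-0.0131,  0.0144])]
(np.float32(588.5), np.float32(279.5), np.float32(68.3)) [array([0.0405, 0.1076])]
(np.float32(114.5), np.float32(238.5), np.float32(42.7)) [array([ 0.0088, -0.2272])]
(np.float32(293.5), np.float32(198.5), np.float32(149.4)) [array([-0.0152, -0.1071])]
```

Request:
apply_moves(travel=[[0.007,-0.0065,-0.01],[0.014,-0.013,-0.01],[0.021,-0.02,-0.01],[0.028,-0.026,-0.01],[0.035,-0.033,-0.01],[0.042,-0.039,-0.01],[0.049,-0.046,-0.01],[0.056,-0.052,-0.01],[0.063,-0.059,-0.01],[0.0685,-0.0645,-0.01],[0.0685,-0.0645,-0.01],[0.0685,-0.0645,-0.01]], yaw=[0.14,0.28,0.42,0.56,0.7,0.84,0.98,1.12,1.26,1.4,1.54,1.572])

```text
clock: 20.2
tool_pos: [0.4527, -0.0921, 0.1596]
tool_rot: [-2.197, -2.244, 0.002]
contact_force: [0.1, 0.4, -0.6]
gripper_width: 0.499
gripper_force: 0.0
```

```bash
python3 -c "
from h import *
go(-.052,-.155,.0485)
wrist_circles((.081,))"
```

```text
now [ 0.4527 -0.0921  0.1596] f [ 0.1172  0.3704 -0.5622] w 0.4991820859648186 -> world [ 0.453  -0.0923  0.0485] travel [-0.0002  0.0006  0.1111] yaw -0.0038032853235401287
(np.float32(329.5), np.float32(139.5), np.float32(68.1)) [array([-0.0482, -0.0896])]
(np.float32(358.5), np.float32(194.5), np.float32(103.2)) [array([-0.0308, -0.1224])]
(np.float32(288.5), np.float32(91.5), np.float32(59.8)) [array([-0.0721, -0.0606])]
(np.float32(534.5), np.float32(388.5), np.float32(67.6)) [array([ 0.1275, -0.2833])]
```

Request:
apply_moves(travel=[[0,0.0005,0.04],[0,0.0005,0.07],[0,0.0005,0.095],[0,0.0005,0.107],[0,0.0005,0.111],[0,0.0005,0.111],[0,0.0005,0.111]], yaw=[-0.004,-0.004,-0.004,-0.004,-0.004,-0.004,-0.004])

```text
clock: 20.95
tool_pos: [0.4546, -0.0918, 0.0504]
tool_rot: [2.187, 2.253, 0.001]
contact_force: [-0.8, -0.7, 0.1]
gripper_width: 0.502
gripper_force: 0.0
```

Request:
apply_moves(travel=[[0.006,0,0],[0.012,0,0],[0.018,0,0],[0.024,0,0],[0.03,0,0],[0.036,0,0],[0.042,0,0],[0.048,0,0],[0.054,0,0],[0.06,0,0],[0.066,0,0],[0.07,0,0]], yaw=[0,0,0,0,0,0,0,0,0,0,0,0])

```text
clock: 22.15
tool_pos: [0.4519, -0.0211, 0.0496]
tool_rot: [-2.188, -2.254, -0.0]
contact_force: [0.3, -2.4, 2.1]
gripper_width: 0.502
gripper_force: 1.8
```

```bash
python3 -c "
from h import *
go(-.0515,-.0882,.01,True)
wrist_circles((.081,))"
```

```text
now [ 0.4519 -0.0211  0.0496] f [ 0.2604 -2.4459  2.1348] w 0.5015525492483979 -> world [0.4478 0.1323 0.0384] travel [0.1534 0.0005 0.0112] yaw 0.00438129597888115
(np.float32(323.5), np.float32(189.5), np.float32(129.5)) [array([-0.0515, -0.0333])]
(np.float32(284.5), np.float32(135.5), np.float32(64.7)) [array([-0.063 , -0.0171])]
(np.float32(270.5), np.float32(218.5), np.float32(61.3)) [array([-0.0676, -0.0422])]
(np.float32(368.5), np.float32(146.5), np.float32(73.2)) [array([-0.0382, -0.0202])]
```

Request:
apply_moves(travel=[[0.006,0,0],[0.012,0,0],[0.018,0,0],[0.024,0,0],[0.03,0,0],[0.036,0,0],[0.042,0,0],[0.048,0,0],[0.054,0,0],[0.06,0,0],[0.066,0,0],[0.072,0,0]], yaw=[0,0,0,0,0,0,0,0,0,0,0,0])

```text
clock: 23.4
tool_pos: [0.4498, 0.0507, 0.0495]
tool_rot: [-2.189, -2.253, 0.0]
contact_force: [0.0, -0.6, -0.2]
gripper_width: 0.501
gripper_force: 0.4
```

```bash
python3 -c "
from h import *
go(-.0515,-.0882,.01,True)
wrist_circles((.08,.072))"
```

```text
now [0.4498 0.0507 0.0495] f [ 0.0167 -0.5765 -0.2192] w 0.5013359589801363 -> world [0.4478 0.1323 0.0384] travel [0.0816 0.0005 0.0112] yaw 0.004024117468967026
(np.float32(323.5), np.float32(184.5), np.float32(118.6)) [array([-0.0517,  0.04  ]), array([-0.0517,  0.039 ])]
(np.float32(540.5), np.float32(22.5), np.float32(88.8)) [array([0.0214, 0.0989]), array([0.0267, 0.1021])]
(np.float32(491.5), np.float32(201.5), np.float32(139.5)) [array([0.003 , 0.0358]), array([0.007 , 0.0345])]
(np.float32(384.5), np.float32(163.5), np.float32(63.3)) [array([-0.0334,  0.0466]), array([-0.0321,  0.0461])]
(np.float32(270.5), np.float32(221.5), np.float32(55.6)) [array([-0.0681,  0.0285]), array([-0.0692,  0.0267])]
```

The tin is in the lane at x = -0.0515. I'll continue down the slope.

Request:
apply_moves(travel=[[0.006,0,0],[0.012,0,0.0],[0.018,0,0.001],[0.024,0,0.002],[0.03,0,0.003],[0.036,0,0.004],[0.042,0,0.005],[0.048,0,0.006],[0.054,0,0.007],[0.06,0,0.008],[0.066,0,0.009],[0.07,0,0.0095]], yaw=[0,0,0,0,0,0,0,0,0,0,0,0])

```text
clock: 24.65
tool_pos: [0.4478, 0.1208, 0.04]
tool_rot: [-2.188, -2.254, -0.0]
contact_force: [0.7, -0.7, -0.9]
gripper_width: 0.5
gripper_force: 0.4
```

Request:
apply_moves(travel=[[0.001,0,0],[0.002,0,0.0005],[0.003,0,0.0005],[0.004,0,0.001],[0.005,0,0.001],[0.006,0,0.001],[0.006,0,0.001]], yaw=[0,0,0,0,0,0,0])

```text
clock: 25.35
tool_pos: [0.4477, 0.1263, 0.0391]
tool_rot: [-2.189, -2.253, -0.0]
contact_force: [0.1, -0.8, -0.6]
gripper_width: 0.5
gripper_force: 0.4
```

Request:
apply_moves(travel=[[0.001,0,0],[0.002,0,0],[0.002,0,0]], yaw=[0,0,0])

```text
clock: 25.65
tool_pos: [0.4476, 0.1283, 0.0391]
tool_rot: [-2.189, -2.254, -0.0]
contact_force: [-0.7, -0.3, -0.3]
gripper_width: 0.498
gripper_force: 0.3
```

Request:
apply_moves(travel=[[0.001,0,0],[0.001,0,0]], yaw=[0,0])

```text
clock: 25.85
tool_pos: [0.4476, 0.1292, 0.0391]
tool_rot: [-2.189, -2.253, -0.0]
contact_force: [-1.1, 0.3, -1.1]
gripper_width: 0.499
gripper_force: 0.3
```

Request:
apply_moves(travel=[[0.001,0,0],[0.001,0,0]], yaw=[0,0])

```text
clock: 26.05
tool_pos: [0.4476, 0.1302, 0.0391]
tool_rot: [-2.189, -2.253, -0.0]
contact_force: [0.1, -0.2, -0.5]
gripper_width: 0.501
gripper_force: 0.3
```

Request:
apply_moves(travel=[[0.001,0,0],[0.001,0,0]], yaw=[0,0])

```text
clock: 26.25
tool_pos: [0.4476, 0.1313, 0.0391]
tool_rot: [-2.189, -2.253, -0.0]
contact_force: [0.5, -0.7, -0.6]
gripper_width: 0.501
gripper_force: 0.3
```

Request:
apply_moves(travel=[[0.001,0,0],[0.001,0,0]], yaw=[0,0])

```text
clock: 26.45
tool_pos: [0.4475, 0.132, 0.0391]
tool_rot: [2.189, 2.253, -0.0]
contact_force: [-0.0, -0.9, -0.5]
gripper_width: 0.499
gripper_force: 0.6
```

Request:
apply_moves(travel=[[0.001,0,0],[0.001,0,0]], yaw=[0,0])

```text
clock: 26.65
tool_pos: [0.4473, 0.1323, 0.039]
tool_rot: [2.189, 2.252, -0.002]
contact_force: [0.3, -4.8, 0.2]
gripper_width: 0.501
gripper_force: 1.7
```

The force and position match the first tin's contact, so this tin is at the stop too. I'll retract and check.

Request:
apply_moves(travel=[[-0.008,0,0],[-0.02,0,-0.005],[-0.02,0,-0.03],[-0.02,0,-0.07],[-0.02,0,-0.11],[-0.02,0,-0.15],[-0.02,0,-0.17],[-0.02,0,-0.17],[-0.02,0,-0.17]], yaw=[0,0,0,0,0,0,0,0,0])

```text
clock: 27.55
tool_pos: [0.4482, 0.1128, 0.2091]
tool_rot: [2.189, 2.252, 0.001]
contact_force: [0.0, 0.4, -0.3]
gripper_width: 0.501
gripper_force: 0.0
```

Request:
apply_moves(travel=[[-0.04,0.0,0],[-0.08,0.0,0],[-0.12,0,0],[-0.16,0,0],[-0.2,0,0],[-0.24,0,0],[-0.28,0,0],[-0.32,0,0],[-0.36,0,0],[-0.4,0,0],[-0.4,0,0],[-0.4,0,0]], yaw=[0,0,0,0,0,0,0,0,0,0,0,0])

```text
clock: 28.75
tool_pos: [0.4588, -0.2871, 0.2072]
tool_rot: [-2.189, -2.249, -0.0]
contact_force: [0.3, 1.2, 0.5]
gripper_width: 0.503
gripper_force: 0.0
```

```bash
python3 -c "
from h import *
from plant import bot
print(bot.state()['tool_pos'])
c=bot.calibration('top');im=bot.grab_frame('top')[:,:,::-1].copy();cv2.imwrite('pics/end.png',im)
g=cv2.GaussianBlur(cv2.cvtColor(im,6),(3,3),0)[240:375,170:370];g=cv2.resize(g,None,fx=4,fy=4,interpolation=2)
cc=cv2.HoughCircles(g,cv2.HOUGH_GRADIENT,1,100,param1=100,param2=18,minRadius=75,maxRadius=100)
Rz=R.from_euler('z',float(rk['th']));inv=lambda p:Rz.inv().apply(p-[*rk['t'],0])
for u,v,r in cc[0][:6]: print(u,v,r,inv(plane(c,170+u/4,240+v/4,.0605)))
print('want lid',tray2rack((-.0505,-.043,.04)))
h=cv2.cvtColor(im,cv2.COLOR_BGR2HSV); m=(((h[...,0]<6)|(h[...,0]>172))&(h[...,1]>150)&(h[...,2]>80)).astype(np.uint8)
m[:250]=0
for k in cv2.findContours(m,0,2)[0]:
    if cv2.contourArea(k)>100:
        (u,v),r=cv2.minEnclosingCircle(k);print('cap',u,v,r,inv(plane(c,u,v,.1)))
"
```

```text
[ 0.4588 -0.2871  0.2072]
167.5 395.5 98.3 [-0.0533  0.1152  0.0605]
146.5 181.5 90.5 [0.051  0.1231 0.0605]
want lid [-0.0505  0.1192  0.0605]
```

```bash
python3 -c "
from h import *
from plant import bot
c=bot.calibration('top');cs=bot.calibration('side');im=cv2.imread('pics/end.png')
g=cv2.GaussianBlur(cv2.cvtColor(im,6),(3,3),0)[240:375,170:370];g=cv2.resize(g,None,fx=4,fy=4,interpolation=2)
Rz=R.from_euler('z',float(rk['th']));inv=lambda p:Rz.inv().apply(p-[*rk['t'],0])
for p2 in(15,20,25):
  cc=cv2.HoughCircles(g,cv2.HOUGH_GRADIENT,1,100,param1=100,param2=p2,minRadius=84,maxRadius=92)
  if cc is not None:
    for u,v,r in cc[0][:4]: print(u,v,r,inv(plane(c,170+u/4,240+v/4,.0605)))
s=bot.grab_frame('side')[:,:,::-1]
h=cv2.cvtColor(s,cv2.COLOR_BGR2HSV); m=(((h[...,0]<6)|(h[...,0]>172))&(h[...,1]>150)&(h[...,2]>80)).astype(np.uint8)
for k in cv2.findContours(m,0,2)[0]:
    if cv2.contourArea(k)>100: (u,v),r=cv2.minEnclosingCircle(k);print('cap',u,v,r,inv(plane(cs,u,v,.098)))
"
```

```text
146.5 181.5 90.3 [0.051  0.1231 0.0605]
179.5 396.5 89.2 [-0.0542  0.1094  0.0605]
cap 417.7962951660156 220.6851806640625 11.680719375610352 [ 0.0029 -0.2211  0.098 ]
cap 167.18931579589844 212.3252410888672 11.67306900024414 [0.3324 0.1639 0.098 ]
cap 179.19642639160156 188.26785278320312 10.707387924194336 [0.3877 0.1122 0.098 ]
cap 218.5 166.5 15.4435453414917 [0.4041 0.0091 0.098 ]
```

Both cues from the push say the near tin is seated, but the top-view circle for it is poor. I'll look with the wrist camera from above both lanes.

Request:
apply_moves(travel=[[0.04,0.005,-0.02],[0.08,0.01,-0.04],[0.12,0.015,-0.05],[0.16,0.02,-0.05],[0.2,0.025,-0.05],[0.24,0.03,-0.05],[0.28,0.035,-0.05],[0.31,0.04,-0.05],[0.34,0.045,-0.05],[0.36,0.051,-0.05],[0.36,0.051,-0.05],[0.36,0.051,-0.05]], yaw=[0,0,0,0,0,0,0,0,0,0,0,0])

```text
clock: 30.05
tool_pos: [0.4994, 0.0756, 0.2589]
tool_rot: [-2.185, -2.257, 0.001]
contact_force: [1.0, -0.9, -0.5]
gripper_width: 0.501
gripper_force: 0.0
```

```bash
sed -i "s/param1=100,param2=30,minRadius=40,maxRadius=150/param1=100,param2=22,minRadius=40,maxRadius=65/" h.py; python3 -c "
from h import *
go(0,.01,.25)
wrist_circles((.0605,))"
```

```text
now [0.4994 0.0756 0.2589] f [ 0.9996 -0.9479 -0.4793] w 0.5010794415650164 -> world [0.5008 0.074  0.25  ] travel [-0.0017  0.0013  0.0089] yaw 0.006932926548341323
(np.float32(375.5), np.float32(100.5), np.float32(44.4)) [array([0.0458, 0.1135])]
(np.float32(267.5), np.float32(91.5), np.float32(46.8)) [array([-0.052 ,  0.1214])]
```

```bash
python3 -c "
from plant import bot
print(bot.finish_job())"
```

```text
the job is handed in; nothing more can be done
None
```

I handed the job in with the jar upright on the worktop beyond the landing and one tin pushed to the back stop in each lane; seating rests on matching contact force (about 5 N) and tool position in both lanes, because the final camera checks were only good to about ±5 mm, and no verdict was returned.

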